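# Tip the standing offcut onto the sawing board and push it home

## Robot

A 6-joint arm with a two-finger parallel gripper is mounted at the origin on a cart in front of the work surface, level with it; the furniture and walls round the work are solid. World frame = base frame: x ahead of the robot, y to its left, z up, the work surface at z = 0. Lengths are in m, angles in rad, forces in N, time in s.
With the tool pointing down it reaches from about 0.375 to 0.975 m from the base axis. Payload 3.8 kg.
Tool frame: the origin (TCP) lies midway between the tips of the shut fingers; the grasp point (between the pads) lies 19 mm behind it; z points along the fingers, y is the direction in which the jaws open and shut (so a half turn about z gives the same grasp; the last joint's range is limited). The gripper opens to 85 mm and grips with 20 to 120 N. Pads are 22 mm wide; open, the fingers measure 114 mm over their backs; the gripper's body (76 mm by 85 mm) begins 54 mm behind the grasp point. The pads swing forward as they close: fully open they stand 13 mm farther back than shut.
Start: joints at [1.302, 0.264, 1.604, -0, 1.274, -0.037], TCP at [0.155, 0.657, 0.231] pointing down, gripper open.
Joint ranges: [-2.63, 2.63], [-0.94, 2.18], [0.31, 2.57], [-1.31, 4.45], [0, 2.66], [-2.55, 2.55]. Speed limits (rad/s): [2.57, 2.57, 3.14, 3.14, 3.14, 3.14].

## Interface

Orientations are given as a rotation vector (axis times angle).
In Python, from workcell import bot gives the robot as it stands. The module is installed in compiled form; this text tells all that it offers.
- The arm moves only by the tool move_arm, never from a script. Its argument "steps" is a list of rows, each a list of 5 numbers: the shift along the tool's x, y, z in mm, then the turn about the tool's z in degrees, then the opening in per cent of the stroke, from 0 (shut) to 100 (fully open). In form: [[tx, ty, tz, turn, claw], ...]. A call has 1 to 20 rows; each row is the pose to reach, as a shift and turn from the pose commanded when the call began, along the tool's axes at that moment; what a row does not reach only later rows make up. A row lasts 1/10 s, in which the tool goes at most 50 mm and 8.59 degrees, less where a joint would pass 70% of its speed; a pose out of reach is approached as far as the arm can. A call with a gripper value outside its range is refused whole. The fingers move at their own pace and stop on an object; "newtons" is the grip in N (left out, the last holds). Time passes only in rows, so rows that repeat a pose let the fingers close. It gives the time, the measured TCP pose, the force and the opening at its end, in the units of the state.
- bot.read_state(): the state, without advancing time (a new reading comes with each control period).
- bot.read_camera(name): name is "scene" or "side" or "wrist"; returns a dict with "pixels" (384x512x3 uint8, red, green, blue), "depth" (384x512 float32, m along the optical axis (not along the pixel's ray), 0 where there is no reading), "fovy" (degrees; the focal length in pixels is half the picture's height over the tangent of half this angle, whatever the lens; pixels are square), "cx", "cy" (the principal point, pixels), "xyz" and "attitude" of the camera in the world. Camera axes: x right, y up, looking along -z (the intrinsics and any distortion apply to the point x, -y, -z); pixel columns grow to the right and rows downward; lengths in m; the calibration is good to about 2 mm. A picture is of the moment at which its call begins.
- bot.finish_job(): hands the job in, once; it reports no verdict.
The state is a dict: "time": time; "q": joint angles; "joint_vel": joint speeds; "joint_torque": joint torques, N m; "tool_pos": TCP position; "tcp_rot": TCP orientation; "wrist_force": force on the tool from outside, world axes, zero at the start; "torque": the same for the moment, N m; "width": opening from 0.0 (shut) to 1.0 (fully open).
Only numpy, scipy, OpenCV 4.12 (cv2) and the standard library are available. Lean on these libraries where they do the work, as an engineer would, in place of code of your own. Each camera call takes 0.05 s, during which the arm holds its last target.

## Task

Push the standing timber offcut over, high up and towards the stop, so that it falls flat on its broad face inside the outline drawn on the sawing board. Then push it along the board until its end sits squarely and fully home against the stop, still inside the outline. Only push with the fingertips or the outside of the fingers: do not lift the timber, and leave the things round the board where they are.

Things in the scene. Friction and masses are not known exactly. Their poses are not given: they have to be found in the camera images.
- timber: The work: planed brown wood offcut, 160 mm long, 80 wide, 45 thick, 0.2 to 0.4 kg, standing on end on the sawing board. Origin: centre of the end it stands on; z along its length (up while it stands), y across its width, x through its thickness; +x faces the stop within 3 degrees at the start. Leaned 16 degrees that way it tips over its lower edge and falls by itself, its top end towards the stop.
- sawing_board: Fixed sawing board (bench hook): plywood bed 340 mm (x) by 180 (y), 12 thick (top at z = 0.012). Origin: centre of its underside; +x points from the open end to the stop, a dark wooden bar across the far end. A thin dark outline is drawn on the bed, 130 mm wide (y = -0.065 to 0.065), from a cross line at x = -0.09 up to the stop; it is flat, nothing catches on it.
- stop_face (a point): Middle of the face of the stop that the timber must meet: x = 0.145 in the sawing board's frame, 12.5 mm above the bed; axes as the board's. The stop bar is 25 mm high above the bed and 25 thick, as wide as the board. Tipped on the spot, the timber lands about 25 to 45 mm short of it.
- timber_mid (a point): Centre of the timber; axes as the timber's.
- foot_left (a point): Point on the timber's standing end: x 0, y +40 mm, z 0 in its frame.
- foot_right (a point): Point on the timber's standing end: x 0, y -40 mm, z 0 in its frame.
- head_left (a point): Point on the timber's top end: x 0, y +40 mm, z 160 mm in its frame.
- head_right (a point): Point on the timber's top end: x 0, y -40 mm, z 160 mm in its frame.
- pipe_off: Bystander beside the sawing board: grey steel pipe offcut standing on end, 42 mm diameter, 85 mm tall. Origin: centre of its underside, z up.
- tumbler: Bystander beside the sawing board: clear drinking glass, 80 mm wide, 91 mm tall. Origin: centre of its underside, z up.
- line_reel: Bystander beside the sawing board: small white reel, 46 mm wide, 33 mm tall. Origin: centre of its underside, z up.
- bolt_1: Bystander beside the sawing board: grey bolt standing on its head, 29 mm wide, 70 mm tall. Origin: centre of its underside, z up.
- chalk: Bystander beside the sawing board: stick of white chalk lying flat, about 78 mm long, 12 mm high. Origin: centre of its underside, z up.
Things that resemble listed ones, but are neither listed nor needed, are in the scene too. Leave any red or yellow look-alike of the timber alone.

How it is judged:
On the way:
1. the timber lies flat and still inside the outline (angle between the x axis of timber and the z axis of sawing_board, either way round below 0.06 rad and y of foot_left in the frame of sawing_board between -0.067 and 0.067 m and y of foot_right in the frame of sawing_board between -0.067 and 0.067 m and y of head_left in the frame of sawing_board between -0.067 and 0.067 m and y of head_right in the frame of sawing_board between -0.067 and 0.067 m and x of foot_left in the frame of sawing_board between -0.092 and 0.148 m and x of foot_right in the frame of sawing_board between -0.092 and 0.148 m and x of head_left in the frame of sawing_board between -0.092 and 0.148 m and x of head_right in the frame of sawing_board between -0.092 and 0.148 m and linear speed of timber below 0.02 m/s and angular speed of timber below 0.1 rad/s), for 0.2 s.
At the end, for the whole second after the job is handed in: The timber lies on a broad face (within 0.06 rad of flat), at rest, all of it inside the outline (2 mm grace), both corners of its former top end within 5 mm of the stop's face (all of step 1 and x of each of head_left, head_right in the frame of sawing_board above 0.14 m); the robot touches nothing.
It fails at once if the timber is lifted off the board (height (world z) of timber_mid above 0.115 m or (angle between timber's own z axis and vertical below 0.15 rad and height (world z) of timber above 0.024 m) or (angle between the x axis of timber and the z axis of sawing_board, either way round below 0.15 rad and angle between timber's own z axis and vertical above 1.4 rad and height (world z) of timber_mid above 0.062 m)).
It fails at once if a bystander is moved by more than 2 cm or knocked over (distance of any of pipe_off, tumbler, line_reel, bolt_1, chalk from where it was at the start of the episode above 0.02 m or angle between any of pipe_off, tumbler, line_reel, bolt_1's own z axis and vertical above 0.5 rad).
It also fails if it takes over 37 s, if anything falls off the work surface, if the arm or the gripper's body presses on something with over 40 N, if the wrist force passes 120 N, or if a joint passes its speed limit or range.

## Working session

There is one attempt and no reset: what is moved stays moved. The work goes in short steps, Python scripts to look and compute and a tool call to move; the robot and the scene stay as the last step left them, time stands still between calls to the robot, and variables do not carry over. Pictures are saved under pics/ and viewed, and the job is handed in when it is done.

Besides the shell and the picture viewer there is one more tool, called after ">>>" in YAML: its name, and indented under it one key for each argument. move_arm: Moves the arm, as the interface text tells. Its arguments: {"type":"object","properties":{"steps":{"type":"array","items":{"type":"array","items":{"type":"number"}}},"newtons":{"type":"number"}},"required":["steps"]}

```bash
mkdir -p pics
cat > h.py <<'E'
import numpy as np, cv2
from scipy.spatial.transform import Rotation as R
from workcell import bot
def rot(a):
    a=np.array(a,float)
    if a.shape==(3,3): return a
    return R.from_rotvec(a).as_matrix() if a.size==3 else R.from_quat(a).as_matrix()
def cam(n):
    c=bot.read_camera(n); c['f']=192/np.tan(np.radians(c['fovy'])/2); c['R']=rot(c['attitude']); return c
def cloud(c):
    d=c['depth']; v,u=np.mgrid[:384,:512]
    p=np.stack([(u-c['cx'])/c['f']*d,-(v-c['cy'])/c['f']*d,-d],-1)
    return p@c['R'].T+np.array(c['xyz'])
def save(n,im): cv2.imwrite('pics/'+n,cv2.cvtColor(im,cv2.COLOR_RGB2BGR))
E
python3 - <<'E'
from h import *
import pickle
print(bot.read_state())
for n in ['scene','side','wrist']:
    c=cam(n); save(n+'0.png',c['pixels']); pickle.dump(c,open(n+'0.pkl','wb'))
    print(n,{k:v for k,v in c.items() if k not in('pixels','depth')})
E
```

```text
{'time': 0.0, 'q': array([ 1.30212747e+00,  2.64754891e-01,  1.60538143e+00, -7.50097463e-06,
        1.27370048e+00, -3.68936884e-02]), 'joint_vel': array([-6.79962851e-04,  5.34952305e-05,  1.26457551e-03,  2.59379813e-03,
       -1.17250053e-03,  1.60700023e-04]), 'joint_torque': array([-3.17482634e-03, -5.15098608e+01, -3.67318225e+01, -2.70835171e-04,
        1.26529281e-02,  1.29362505e-06]), 'tool_pos': array([0.1548561 , 0.65624144, 0.22995685]), 'tcp_rot': array([-0.36321489, -3.12018684,  0.00348536]), 'wrist_force': array([ 0.27884893, -0.35484036,  0.90258522]), 'torque': array([-0.02456869,  0.00395758, -0.00124278]), 'width': 0.9985581475033576}
scene {'fovy': 54.63678424096925, 'cx': 255.8524906533683, 'cy': 188.15382347443068, 'xyz': array([ 0.01514098, -0.30758243,  0.6354925 ]), 'attitude': array([ 0.8773712 , -0.43080361, -0.79233974]), 'f': np.float64(371.7003802438075), 'R': array([[ 0.64420611,  0.43387713, -0.62988024],
       [-0.76454365,  0.38867105, -0.51420602],
       [ 0.02171398,  0.8128256 ,  0.58210227]])}
side {'fovy': 57.666015640734436, 'cx': 261.7888578046365, 'cy': 191.19766984853754, 'xyz': array([ 0.15420375, -0.43408013,  0.64379467]), 'attitude': array([ 0.905601  , -0.2778492 , -0.55424156]), 'f': np.float64(348.77061183758735), 'R': array([[ 0.82634117,  0.33581135, -0.45209623],
       [-0.56316803,  0.49070432, -0.66486919],
       [-0.00142505,  0.80401493,  0.5946074 ]])}
wrist {'fovy': 68.1090438471799, 'cx': 259.00734679984805, 'cy': 193.51305964575317, 'xyz': array([0.07984042, 0.67454735, 0.37252385]), 'attitude': array([-0.25608371, -0.20080768,  1.32917275]), 'f': np.float64(284.0682415988985), 'R': array([[ 0.22896873, -0.92954923, -0.28898364],
       [ 0.97343264,  0.21819272,  0.06943216],
       [-0.00148649, -0.2972039 ,  0.95481288]])}
```

View pics/scene0.png

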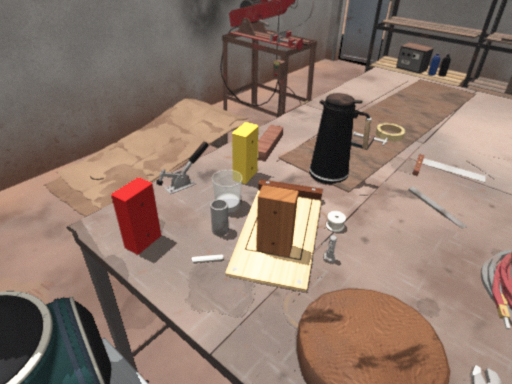

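View pics/side0.png

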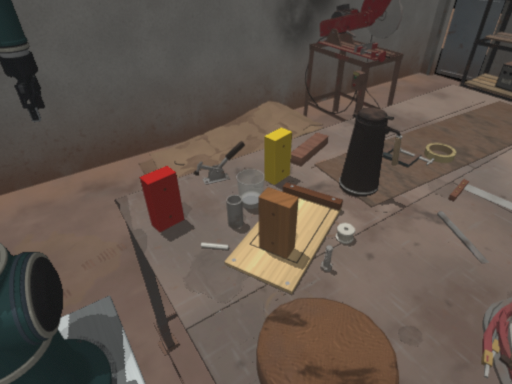

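View pics/wrist0.png

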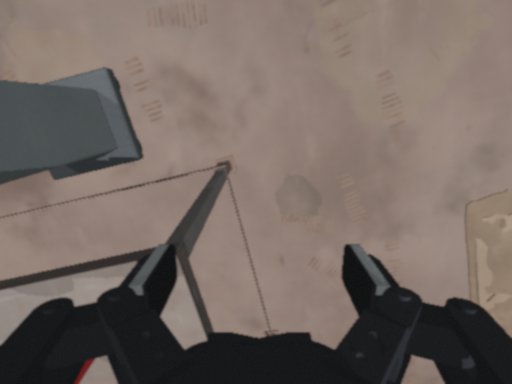

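The only brown block standing on the plywood is at scene (277,220) and side (278,223). The red block at (137,215), the yellow one at (245,152), and the brown piece lying at (268,140) off the board are look-alikes. Next I'll measure the positions and take an enlarged crop.

Run:
```python
from h import *
import pickle
for n in ['scene','side']:
    c=pickle.load(open(n+'0.pkl','rb')); P=cloud(c); im=c['pixels']; z=P[...,2]
    hsv=cv2.cvtColor(im,cv2.COLOR_RGB2HSV)
    x0,y0,x1,y1=(180,150,370,300) if n=='scene' else (190,150,380,310)
    save(n+'crop.png',cv2.resize(im[y0:y1,x0:x1],None,fx=4,fy=4,interpolation=cv2.INTER_CUBIC))
    roi=np.zeros(z.shape,bool); roi[y0:y1,x0:x1]=1; roi&=c['depth']>0
    bed=roi&(abs(z-.012)<.005)&(hsv[...,0]>12)&(hsv[...,0]<32)&(hsv[...,1]>60)&(hsv[...,2]>110)
    k=cv2.connectedComponents(bed.astype(np.uint8)); 
    r=cv2.minAreaRect(P[bed][:,:2].astype(np.float32)*1000)
    print(n,'bed',bed.sum(),z[bed].mean(),r,cv2.boxPoints(r).round(0).tolist())
    top=roi&(abs(z-.172)<.006)
    r=cv2.minAreaRect(P[top][:,:2].astype(np.float32)*1000)
    print('top',top.sum(),np.median(z[top]),r,cv2.boxPoints(r).round(0).tolist())
    st=roi&(abs(z-.037)<.004)&(hsv[...,0]<15)&(hsv[...,1]>60)
    r=cv2.minAreaRect(P[st][:,:2].astype(np.float32)*1000)
    print('stop',st.sum(),r,cv2.boxPoints(r).round(0).tolist())
    # other objects: connected comps of z>0.006 in ROI excluding
    for (nm,pts) in {'scene':dict(pipe=(219,216),glass=(227,188),reel=(337,219),bolt=(331,247),chalk=(208,258)),'side':dict(pipe=(235,210),glass=(250,187),reel=(346,232),bolt=(327,258),chalk=(214,246))}[n].items():
        u,v=pts; Q=P[v-12:v+13,u-12:u+13].reshape(-1,3); Q=Q[(Q[:,2]>.006)&(Q[:,2]<.12)]
        if len(Q): print(nm,np.median(Q,0).round(3),Q.min(0).round(3),Q.max(0).round(3))
```

```text
scene bed 1211 0.011550399326592478 ((742.8092041015625, 148.07861328125), (690.5403442382812, 319.5168762207031), 11.701297760009766) [[372.0, 234.0], [437.0, -78.0], [1113.0, 62.0], [1049.0, 375.0]]
top 546 0.17168490230489122 ((533.0958251953125, 55.67433547973633), (48.243900299072266, 79.56758117675781), 24.47947883605957) [[495.0, 82.0], [528.0, 9.0], [572.0, 29.0], [539.0, 102.0]]
stop 481 ((715.4344482421875, 142.71356201171875), (456.3732604980469, 178.34695434570312), 39.54069900512695) [[483.0, 66.0], [596.0, -71.0], [948.0, 219.0], [835.0, 357.0]]
pipe [0.491 0.193 0.06 ] [0.478 0.181 0.008] [0.573 0.236 0.086]
glass [0.581 0.25  0.065] [0.508 0.206 0.028] [0.627 0.3   0.093]
reel [ 0.698 -0.01   0.032] [ 0.684 -0.03   0.006] [0.729 0.016 0.036]
bolt [ 0.593 -0.058  0.036] [ 0.584 -0.069  0.007] [ 0.61  -0.041  0.072]
chalk [0.411 0.15  0.009] [0.39  0.13  0.006] [0.435 0.173 0.013]
side bed 4000 0.011242547020062428 ((633.9400634765625, 69.09577941894531), (411.19384765625, 341.2979431152344), 39.60045623779297) [[367.0, 70.0], [584.0, -193.0], [901.0, 69.0], [684.0, 332.0]]
top 489 0.171101544505046 ((530.9437255859375, 55.815120697021484), (46.01430130004883, 79.52654266357422), 24.989547729492188) [[493.0, 82.0], [527.0, 10.0], [569.0, 29.0], [535.0, 102.0]]
stop 506 ((729.1687622070312, 161.403564453125), (499.271484375, 185.33758544921875), 42.33344268798828) [[482.0, 62.0], [607.0, -75.0], [976.0, 261.0], [851.0, 398.0]]
pipe [0.495 0.191 0.056] [0.477 0.181 0.007] [0.561 0.255 0.087]
glass [0.578 0.244 0.064] [0.515 0.194 0.03 ] [0.625 0.301 0.092]
reel [ 0.699 -0.011  0.031] [ 0.682 -0.029  0.006] [0.727 0.016 0.035]
bolt [ 0.592 -0.058  0.03 ] [ 0.582 -0.068  0.006] [0.622 0.005 0.072]
chalk [0.409 0.151 0.009] [0.383 0.13  0.006] [0.432 0.176 0.012]
```

```bash
python3 -c "
import cv2
print(cv2.imread('pics/scenecrop.png').shape)"
```

```text
(600, 760, 3)
```

View pics/scenecrop.png

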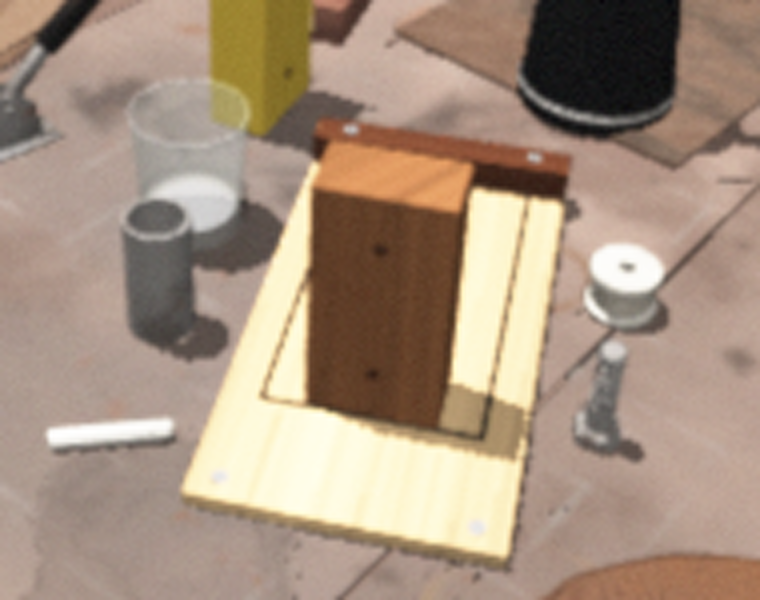

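The crop confirms it: a brown planed block stands on the bed inside the outline, with the stop behind it. The outline's near corners are at about (246,249) and (300,259). Next I'll refine the board frame from cast points.

Run:
```python
from h import *
import pickle
c=pickle.load(open('scene0.pkl','rb'))
def cast(u,v,z):
    d=c['R']@np.array([(u-c['cx'])/c['f'],-(v-c['cy'])/c['f'],-1]); o=np.array(c['xyz']); return (o+d*(z-o[2])/d[2])[:2]
for nm,x,y,z in [('nearL',182,495,.012),('nearR',510,550,.012),('outL',263,397,.012),('outR',482,437,.012),('stopfaceTopL',316,138,.037),('stopTopfarL',318,121,.037),('stopTopfarR',572,157,.037),('stopTopnearR',568,172,.037),('stopbotR',562,196,.012)]:
    print(nm,cast(x/4+180-.375,y/4+150-.375,z).round(4))
for n in ['scene','side']:
    c=pickle.load(open(n+'0.pkl','rb')); P=cloud(c); im=c['pixels']; z=P[...,2]
    hsv=cv2.cvtColor(im,cv2.COLOR_RGB2HSV)
    near=(P[...,0]>.38)&(P[...,0]<.78)&(P[...,1]>-.08)&(P[...,1]<.25)&(c['depth']>0)
    ch=lambda m:max([np.array(k) for k in [m]],key=len)
    def big(m):
        m=cv2.morphologyEx(m.astype(np.uint8),cv2.MORPH_CLOSE,np.ones((3,3)))
        k,l,s,_=cv2.connectedComponentsWithStats(m); return l==1+np.argmax(s[1:,4])
    bed=big(near&(abs(z-.012)<.006)&(hsv[...,0]>12)&(hsv[...,0]<32)&(hsv[...,1]>50)&(hsv[...,2]>90))&(abs(z-.012)<.008)
    stp=big(near&(z>.028)&(z<.042)&(P[...,0]>.6)&(hsv[...,0]<18)&(hsv[...,1]>80))
    for nm,m in [('bed',bed),('stop',stp)]:
        r=cv2.minAreaRect(P[m][:,:2].astype(np.float32)*1000); print(n,nm,m.sum(),r,cv2.boxPoints(r).round().tolist())
```

```text
nearL [0.4014 0.0877]
nearR [ 0.4879 -0.0683]
outL [0.4864 0.104 ]
outR [ 0.5451 -0.011 ]
stopfaceTopL [0.6828 0.2278]
stopTopfarL [0.7001 0.2403]
stopTopfarR [0.7839 0.0807]
stopTopnearR [0.7669 0.0733]
stopbotR [0.7712 0.0772]
scene bed 1768 ((583.74609375, 81.95368194580078), (320.6316833496094, 179.98541259765625), 26.697463989257812) [[400.0, 90.0], [481.0, -70.0], [767.0, 74.0], [687.0, 234.0]]
scene stop 419 ((732.735595703125, 156.576416015625), (29.334819793701172, 179.0638885498047), 25.801652908325195) [[681.0, 231.0], [758.0, 70.0], [785.0, 82.0], [707.0, 244.0]]
side bed 4169 ((582.008056640625, 82.59984588623047), (320.7621154785156, 180.5814208984375), 26.661022186279297) [[398.0, 91.0], [479.0, -70.0], [766.0, 74.0], [685.0, 235.0]]
side stop 441 ((488.6622009277344, -146.6209716796875), (866.3092041015625, 165.79888916015625), 51.512847900390625) [[154.0, -434.0], [284.0, -537.0], [823.0, 141.0], [693.0, 244.0]]
```

```bash
cat >> h.py <<'E'
O=np.array([.593,.0863]); YAW=np.radians(26.8); U=np.array([np.cos(YAW),np.sin(YAW)]); V=np.array([-U[1],U[0]])
def w(bx,by,z): return np.r_[O+bx*U+by*V,z]
def b(p): d=np.array(p[:2])-O; return d@U,d@V
def go(target,yawdeg):
    s=bot.read_state(); T=rot(s['tcp_rot']); d=T.T@(np.array(target)-s['tool_pos'])*1000
    cy=np.degrees(np.arctan2(T[1,0],T[0,0])); t=(cy-yawdeg+180)%360-180
    print('t',round(s['time'],2),'pos',s['tool_pos'].round(4),'board',np.round(b(s['tool_pos']),4),'yaw',cy.round(2),'->',d.round(1),'turn',round(t,1))
E
python3 - <<'E'
from h import *
go(w(-.132,0,.30),26)
go(w(-.132,0,.15),26)
E
```

```text
t 0.15 pos [0.1549 0.6564 0.2302] board [-0.134   0.7064] yaw 166.72 -> [-456.3 -539.3  -68.9] turn 140.7
t 0.15 pos [0.1549 0.6564 0.2302] board [-0.134   0.7064] yaw 166.72 -> [-456.4 -539.    81.1] turn 140.7
```

>>> move_arm:
  steps:
    - [0,0,-50,8,45]
    - [-20,-24,-69,16,45]
    - [-50,-59,-69,24,45]
    - [-80,-95,-69,32,45]
    - [-110,-130,-69,40,45]
    - [-140,-165,-69,48,45]
    - [-170,-201,-69,56,45]
    - [-200,-236,-69,64,45]
    - [-230,-272,-69,72,45]
    - [-260,-307,-69,80,45]
    - [-290,-343,-69,88,45]
    - [-320,-378,-69,96,45]
    - [-350,-414,-69,104,45]
    - [-380,-449,-69,112,45]
    - [-410,-485,-69,120,45]
    - [-440,-520,-69,128,45]
    - [-456,-539,-69,136,45]
    - [-456,-539,-69,141,45]
    - [-456,-539,-69,141,45]
    - [-456,-539,-69,141,45]

```text
time: 2.15
tool_pos: [0.4747, 0.0277, 0.3]
tcp_rot: [-3.062, -0.702, 0.001]
wrist_force: [-0.1, -0.2, 0.9]
width: 0.447
```

Run:
```python
from h import *
go(w(-.132,0,.15),26); print(bot.read_state()['q'],bot.read_state()['width'])
for n in ['wrist','scene']: save(n+'1.png',cam(n)['pixels'])
```

```text
t 2.15 pos [0.4747 0.0277 0.3   ] board [-0.132  0.001] yaw 25.84 -> [1.0e-01 1.1e+00 1.5e+02] turn -0.2
[ 5.76132456e-03 -1.57544010e-01  1.92098955e+00  1.81149120e-04
  1.37881905e+00  1.12555166e+00] 0.4470080761537805
```

View pics/scene1.png

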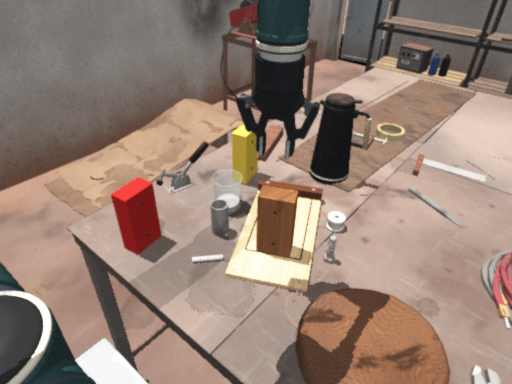

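View pics/wrist1.png

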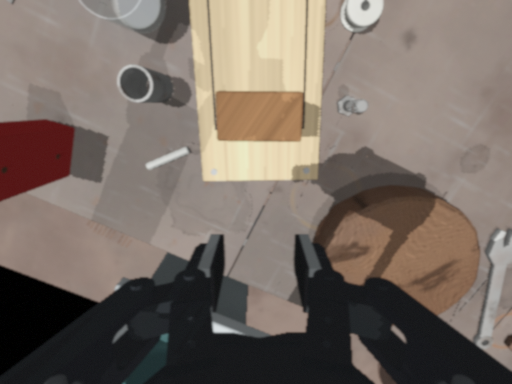

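The wrist view shows the timber top at (218–303, 92–141), centred between the fingers at columns about 222 and 297. So I'll descend, then push high.

>>> move_arm:
  steps:
    - [0,0,40,0,45]
    - [0,0,80,0,45]
    - [0,0,120,0,45]
    - [0,0,148,0,45]
    - [0,0,148,0,45]
    - [10,0,148,0,45]
    - [20,0,148,0,45]
    - [26,0,148,0,45]
    - [32,0,148,0,45]
    - [38,0,148,0,45]

```text
time: 3.25
tool_pos: [0.5105, 0.0444, 0.1533]
tcp_rot: [3.062, 0.7, 0.002]
wrist_force: [-0.4, -0.7, 0.1]
width: 0.452
```

Run:
```python
from h import *
go(w(-.132,0,.15),26.8)
for n in ['side']: save(n+'2.png',cam(n)['pixels'])
```

```text
t 3.25 pos [0.5105 0.0444 0.1533] board [-0.0925 -0.0002] yaw 25.74 -> [-39.5   0.5   3.3] turn -1.1
```

View pics/side2.png

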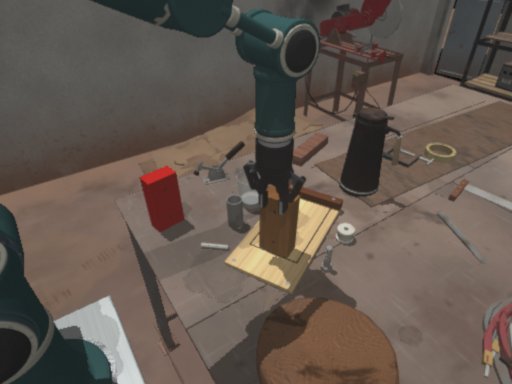

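The fingers are at the timber's upper rear face, around (278,195). I'll keep pushing slowly.

>>> move_arm:
  steps:
    - [5,0,0,0,45]
    - [10,0,0,0,45]
    - [15,0,0,0,45]
    - [20,0,0,0,45]
    - [25,0,0,0,45]
    - [30,0,0,0,45]
    - [35,0,0,0,45]
    - [39,0,0,0,45]
    - [43,0,0,0,45]
    - [47,0,0,0,45]
    - [47,0,0,0,45]
    - [47,0,0,0,45]
    - [47,0,0,0,45]

```text
time: 4.6
tool_pos: [0.5515, 0.0644, 0.1522]
tcp_rot: [3.063, 0.699, -0.0]
wrist_force: [0.2, -0.3, 0.4]
width: 0.45
```

Run:
```python
from h import *
go(w(-.132,0,.15),26.8)
for n in ['side','wrist']: save(n+'3.png',cam(n)['pixels'])
```

```text
t 4.6 pos [0.5515 0.0644 0.1522] board [-0.0469 -0.0008] yaw 25.72 -> [-85.1   0.8   2.3] turn -1.1
```

View pics/side3.png

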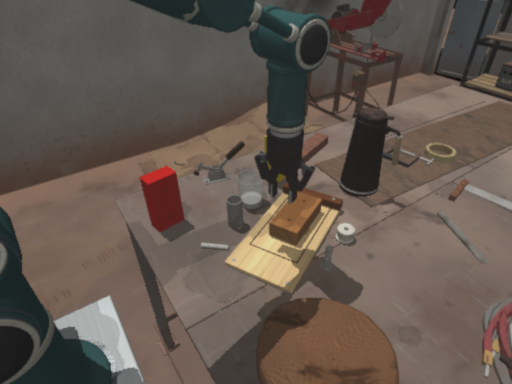

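View pics/wrist3.png

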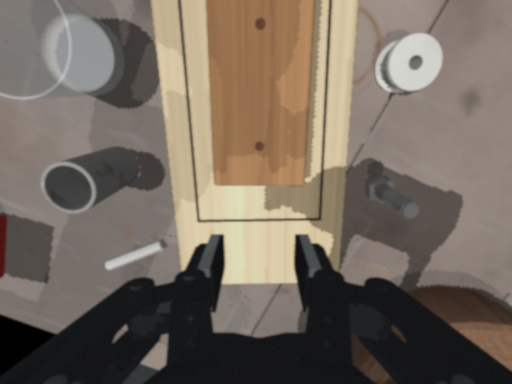

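It has fallen flat and is inside the outline, with its foot end at wrist row 185. I'll back off and measure.

>>> move_arm:
  steps:
    - [-25,0,0,0,45]
    - [-50,0,0,0,45]
    - [-65,0,0,-1,45]
    - [-65,0,0,-1,45]

```text
time: 5.1
tool_pos: [0.4914, 0.0357, 0.1521]
tcp_rot: [-3.057, -0.725, 0.001]
wrist_force: [0.3, 0.1, 0.2]
width: 0.449
```

```bash
cat > m.py <<'E'
from h import *
import sys
def meas():
  for n in ['scene','side','wrist']:
    c=cam(n); P=cloud(c); im=c['pixels']; z=P[...,2]; save(n+sys.argv[1]+'.png',im)
    hsv=cv2.cvtColor(im,cv2.COLOR_RGB2HSV)
    near=(P[...,0]>.45)&(P[...,0]<.8)&(P[...,1]>-.08)&(P[...,1]<.3)&(c['depth']>0)
    def big(m):
        k,l,s,_=cv2.connectedComponentsWithStats(m.astype(np.uint8)); return l==1+np.argmax(s[1:,4])
    m=big(near&(abs(z-.057)<.008)&(hsv[...,0]<18)&(hsv[...,1]>60))
    A=np.c_[P[m][:,:2],np.ones(m.sum())]; pl=np.linalg.lstsq(A,z[m],rcond=None)[0]
    r=cv2.minAreaRect(P[m][:,:2].astype(np.float32)*1000)
    print(n,m.sum(),np.median(z[m]).round(4),'tilt',pl[:2].round(3),'rect',np.round(r[1],1),round(r[2],1),[np.round(b(q/1000),4).tolist() for q in cv2.boxPoints(r)])
meas()
go(w(-.13,0,.15),26.8)
E
python3 m.py 4
```

```text
scene 900 0.0568 tilt [0.008 0.006] rect [150.1  79.3] 25.6 [[-0.0406, 0.0382], [-0.0423, -0.0411], [0.1079, -0.0443], [0.1095, 0.035]]
side 1106 0.0562 tilt [0.001 0.012] rect [162.4  79.8] 25.4 [[-0.042, 0.0402], [-0.0439, -0.0396], [0.1185, -0.0435], [0.1204, 0.0363]]
wrist 11340 0.0568 tilt [0.002 0.001] rect [77.4 80.2] 25.6 [[-0.0384, 0.0401], [-0.0401, -0.0401], [0.0373, -0.0418], [0.039, 0.0384]]
t 5.25 pos [0.494  0.0364 0.1528] board [-1.108e-01  1.000e-04] yaw 26.71 -> [-19.2   0.1   2.8] turn -0.1
```

View pics/wrist4.png

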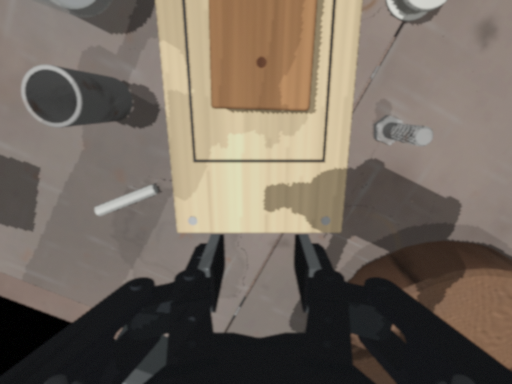

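View pics/scene4.png

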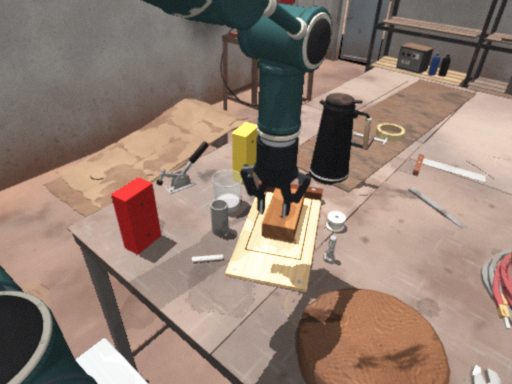

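It lies flat (top at 0.0565 m, tilt about 0) with yaw roughly 1.3° off the board. The foot end is at x≈-0.042 and the head about 27 mm short of the stop. Next I'll descend behind it and push with both fingertips.

>>> move_arm:
  steps:
    - [0,0,40,0,45]
    - [0,0,80,0,45]
    - [0,0,110,0,45]
    - [0,0,120,0,45]
    - [0,0,120,0,45]
    - [20,0,120,0,45]
    - [40,0,120,0,45]
    - [50,0,120,0,45]
    - [55,0,120,0,45]
    - [60,0,120,0,45]
    - [64,0,120,0,45]
    - [68,0,120,0,45]
    - [72,0,120,0,45]
    - [76,0,120,0,45]
    - [76,0,120,0,45]

```text
time: 6.75
tool_pos: [0.5609, 0.0704, 0.0322]
tcp_rot: [-3.056, -0.726, 0.0]
wrist_force: [-1.1, -0.3, 0.5]
width: 0.446
```

```bash
python3 m.py 5; python3 -c "
from h import *
print(bot.read_state()['wrist_force'])"
```

```text
scene 185 0.0568 tilt [0.061 0.016] rect [67.2 36.1] 37.6 [[-0.0539, 0.0144], [-0.0472, -0.0211], [0.0188, -0.0085], [0.0121, 0.0269]]
side 347 0.056 tilt [0.003 0.03 ] rect [173.6  59.2] 46.1 [[-0.0342, -0.0315], [-0.0146, -0.0873], [0.1492, -0.03], [0.1296, 0.0259]]
wrist 48164 0.0568 tilt [0.001 0.001] rect [104.8  79.9] 26.9 [[-0.0288, 0.0402], [-0.0286, -0.0397], [0.0762, -0.0395], [0.076, 0.0404]]
t 6.9 pos [0.5609 0.0705 0.0322] board [-0.0358  0.0003] yaw 26.71 -> [ -94.2    0.5 -117.8] turn -0.1
[-0.91197151 -1.47367134  0.87466434]
```

View pics/wrist5.png

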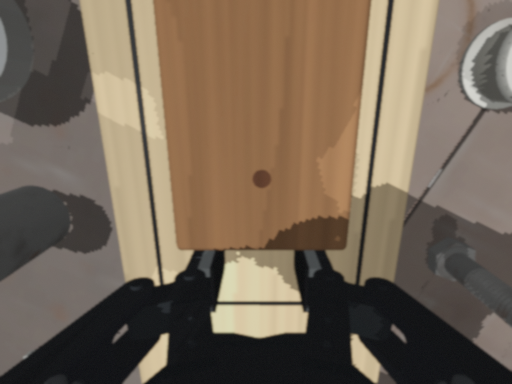

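Both fingertips are on the foot end, at (207,255) and (310,255), and the timber is now squared at 26.9°. About 14 mm remains.

>>> move_arm:
  steps:
    - [3,0,0,0,45]
    - [6,0,0,0,45]
    - [9,0,0,0,45]
    - [11,0,0,0,45]
    - [12,0,0,0,45]
    - [13,0,0,0,45]

```text
time: 7.5
tool_pos: [0.5711, 0.0756, 0.0321]
tcp_rot: [3.056, 0.726, -0.006]
wrist_force: [-7.7, -4.9, 6.8]
width: 0.449
```

>>> move_arm:
  steps:
    - [1,0,0,0,45]
    - [2,0,0,0,45]
    - [2,0,0,0,45]

```text
time: 7.8
tool_pos: [0.571, 0.0756, 0.0321]
tcp_rot: [3.055, 0.727, -0.012]
wrist_force: [-11.1, -6.6, 9.4]
width: 0.451
```

The force is rising while the TCP stays put, so the timber is against the stop. I'll give it a little more seating pressure, then look.

>>> move_arm:
  steps:
    - [1,0,0,0,45]
    - [2,0,0,0,45]
    - [2,0,0,0,45]

```text
time: 8.1
tool_pos: [0.571, 0.0756, 0.0321]
tcp_rot: [3.055, 0.727, -0.019]
wrist_force: [-17.4, -10.3, 15.4]
width: 0.449
```

>>> move_arm:
  steps:
    - [-5,0,0,0,45]
    - [-20,0,0,0,45]
    - [-50,0,0,0,45]
    - [-70,0,0,0,45]
    - [-75,0,-50,0,45]
    - [-75,0,-100,0,45]
    - [-75,0,-150,0,45]
    - [-75,0,-200,0,45]
    - [-75,0,-220,0,45]
    - [-75,0,-220,0,45]

```text
time: 9.1
tool_pos: [0.5131, 0.0448, 0.2581]
tcp_rot: [3.055, 0.726, 0.019]
wrist_force: [-0.0, 0.2, -0.4]
width: 0.45
```

```bash
python3 m.py 6
python3 - <<'E'
from h import *
c=cam('wrist'); im=c['pixels']; P=cloud(c)
save('wrist6z.png',cv2.resize(im[0:230,150:370],None,fx=2.6,fy=2.6,interpolation=cv2.INTER_CUBIC))
E
```

```text
scene 1243 0.0568 tilt [0.007 0.004] rect [163.2  79.7] 26.8 [[-0.017, 0.039], [-0.017, -0.0408], [0.1462, -0.0408], [0.1462, 0.039]]
side 1188 0.0561 tilt [0.002 0.01 ] rect [163.4  80.3] 26.7 [[-0.0182, 0.0406], [-0.0183, -0.0397], [0.1451, -0.04], [0.1452, 0.0404]]
wrist 7512 0.0568 tilt [0.003 0.002] rect [100.6  79.9] 26.8 [[-0.0141, 0.04], [-0.0142, -0.0399], [0.0864, -0.04], [0.0865, 0.0399]]
t 9.25 pos [0.5087 0.0445 0.2509] board [-0.0941  0.0007] yaw 26.72 -> [-35.8   0.9 101. ] turn -0.1
```

View pics/wrist6z.png

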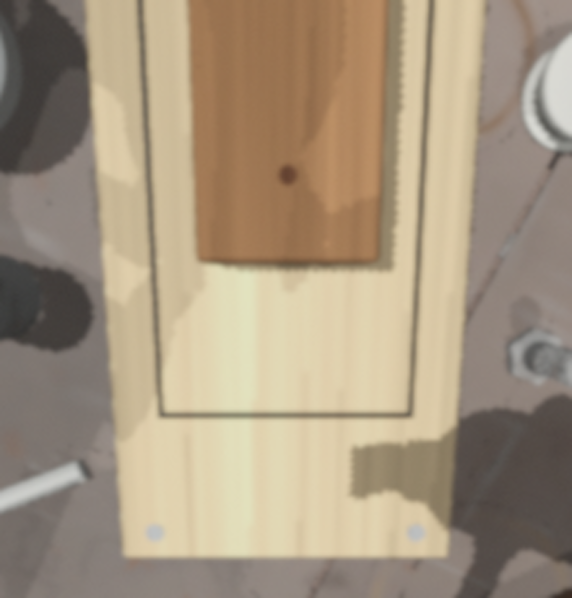

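View pics/scene6.png

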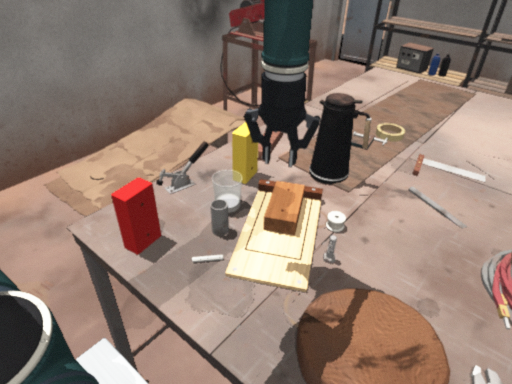

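Both measurements agree that it is home. I'll check the joint at the stop directly from above.

>>> move_arm:
  steps:
    - [40,0,-20,0,45]
    - [80,0,-20,0,45]
    - [110,0,-20,0,45]
    - [110,0,-20,0,45]
    - [110,0,-20,0,45]
    - [110,0,-20,0,45]

```text
time: 9.9
tool_pos: [0.606, 0.0934, 0.2704]
tcp_rot: [-3.056, -0.726, 0.006]
wrist_force: [-0.4, -0.6, -0.0]
width: 0.453
```

Run:
```python
from h import *
c=cam('wrist'); im=c['pixels']; print(bot.read_state()['joint_vel'].round(3))
save('wrist7.png',cv2.resize(im[0:250,130:390],None,fx=2.3,fy=2.3,interpolation=cv2.INTER_CUBIC))
```

```text
[-0.003 -0.015 -0.006  0.003 -0.002  0.001]
```

View pics/wrist7.png

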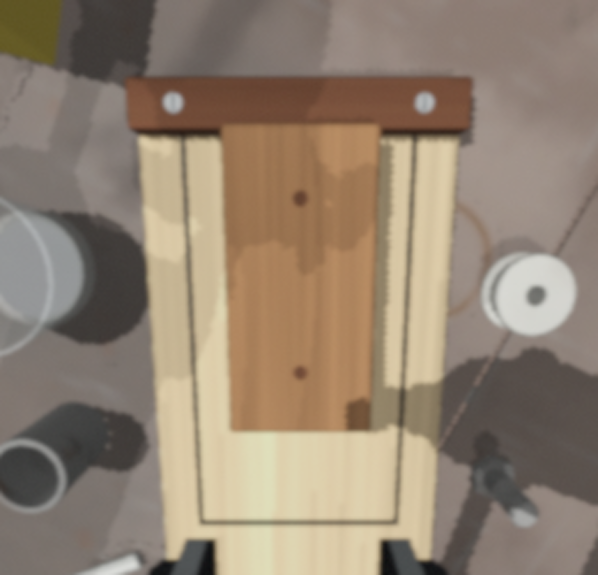

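The timber's head end meets the stop squarely, with no gap along crop row ~125 (columns 222–380), and it is centred between the outline lines. Handing in.

```bash
python3 -c "
from h import *
bot.finish_job(); print(bot.read_state()['time'])"
```

```text
the job is handed in; nothing more can be done
the job is handed in; nothing more can be done
```

The timber is lying flat on its broad face inside the outline, with its former top end against the stop. I handed the job in at about 10 s of the 37 s allowed.

I tipped it by pushing high on its rear face with the two half-open fingers. I then lowered the fingertips behind its foot end and pushed it about 27 mm to the stop. The wrist force rose to roughly 25 N while the arm stayed still, so it was pressing on the stop. Then I backed the arm clear.

**Last checks:**
- **Flat:** the top is at about 0.057 m in all three views, with fitted tilt of 0.01 or less.
- **Square:** its yaw is 26.7–26.8° against 26.8° for the board.
- **Inside the outline:** it spans about y ±0.041 m, and the foot end is at about x −0.014 to −0.018 m.
- **Home:** the head end measured x ≈ 0.145–0.146 m, with the stop's face at 0.145 m. The view from above shows no visible gap.
- **Bystanders:** they look unmoved in the pictures; I did not re-measure their positions.

No check failed. The views disagreed by 2–4 mm on where the foot end is, and the scene and side views gave a length about 3 mm too long. Both are close to the calibration accuracy.

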